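# Rock the seesaw gate of the ball sorter and feed the balls down the other chute

### The arm

A 6-joint arm with a two-finger parallel gripper is mounted at the origin on a cart in front of the work surface, level with it; the furniture and walls round the work are solid. World frame = base frame: x ahead of the robot, y to its left, z up, the work surface at z = 0. Lengths are in mm, angles in degrees, forces in N, time in s.
With the tool pointing down it reaches from about 350 to 850 mm from the base axis. Payload 8.1 kg.
Tool frame: the origin (TCP) lies between the finger pads; the fingertips stand ahead of it and the grasp point (between the pads) lies 2 mm behind it (nose_length is the z of the fingertips in the tool frame, in mm); z points along the fingers, y is the direction in which the jaws open and shut (so a half turn about z gives the same grasp; the last joint's range is limited). The gripper opens to 85 mm and grips with 20 to 120 N. Pads are 22 mm wide; open, the fingers measure 114 mm over their backs; the gripper's body (76 mm by 85 mm) begins 54 mm behind the grasp point. The pads swing forward as they close: fully open they stand 13 mm farther back than shut.
Start: joints at [-70.268, 7.471, 85.268, -0, 87.261, -4.893], TCP at [250.033, -545.425, 248.292] pointing down, gripper open.
Joint ranges: [-169.43, 169.43], [-51.17, 129.36], [1.28, 143.12], [-76.62, 256.62], [0, 156.53], [-152.29, 152.29]. Speed limits (degrees/s): [136.94, 136.94, 159.86, 180, 180, 180].

### API

Orientations are given as [roll, pitch, yaw] about the fixed x, y, z axes, in that order (R = Rz(yaw) Ry(pitch) Rx(roll)).
In Python, from bench import * gives the robot as it stands.
- The arm moves only by the tool jog_arm, never from a script. Its argument "plan" is a list of rows, each a list of 3 entries, a list of its own where there are three numbers: the turn, a rotation vector about the tool's x, y, z in degrees, then the shift along the tool's x, y, z in m, then the gripper's target within -1 to 1 (fully open at 1, half-way at 0, shut at -1). A call has 1 to 12 rows; each row is the pose to reach, as a shift and turn from the pose commanded when the call began, along the tool's axes at that moment; what a row does not reach only later rows make up. A row lasts 1/8 s, in which the tool goes at most 62.5 mm and 10.7 degrees, less where a joint would pass 70% of its speed; a pose out of reach is approached as far as the arm can. A call with a gripper value outside its range is refused whole. The fingers move at their own pace and stop on an object; "force" is the grip in N (left out, the last holds). Time passes only in rows, so rows that repeat a pose let the fingers close. It gives the time, the measured TCP pose, the force and the opening at its end, in the units of the state.
- sense(): the state, without advancing time (a new reading comes with each control period).
- snapshot(name): name is "scene" or "side" or "wrist"; returns (picture, depth): 384x512x3 uint8, blue, green, red; 384x512 float32, mm along the optical axis (not along the pixel's ray), 0 where there is no reading.
- camera_info(name): a dict with "fov_y" (degrees; the focal length in pixels is half the picture's height over the tangent of half this angle, whatever the lens; pixels are square), "cx", "cy" (the principal point, pixels), "origin" and "orientation" of the camera in the world. Camera axes: x right, y down, z forward; pixel columns grow to the right and rows downward; lengths in mm; the calibration is good to about 2 mm. A picture is of the moment at which its call begins: read the wrist's pose just before it. camera_info takes no time and is no camera call; for the wrist camera it gives the pose at the moment of the call.
- hand_in(): hands the job in, once; it reports no verdict.
The state is a dict: "time": time; "joint_pos": joint angles; "qd": joint speeds; "joint_efforts": joint torques, N m; "tool_pos": TCP position; "tcp_rot": TCP orientation; "ft_force": force on the tool from outside, world axes, zero at the start; "wrist_torque": the same for the moment, N m; "finger_gap": finger opening in mm.
Only numpy, scipy, OpenCV 4.12 (cv2) and the standard library are available. Lean on these libraries where they do the work, as an engineer would, in place of code of your own. Each camera call takes 0.05 s, during which the arm holds its last target.

### The job

Rock the seesaw gate of the wooden ball sorter over to its other side by pressing down its raised end with the fingertips. Then, with the fingers gently pushing from behind, push both waiting wooden balls off the feed tray, so that they roll by themselves over the gate, down the other chute and into its bin. Do not pinch, lift or carry anything, do not touch the balls again once they have left the feed tray, and leave the pot, tape measure and jar beside the sorter where they are.

Things in the scene. Friction and masses are not known exactly. Their poses are not given: they have to be found in the camera images.
- sorter: Fixed plywood ball sorter. Origin at bench level under the gate's middle; x points from the bins (robot side) back to the feed tray, y left, z up. In this frame, mm: baseboard x -205..115, y +-170, 12 thick; upright back panel x 24..32, top z 125, gate in front of it, feed tray behind it; outer walls y +-162..168 beside the gate up to z 118; bearing post x -70..-58, 36 wide, up to z 110.
- gate (a joint): Tilt of the seesaw gate about its pivot (along the sorter's x at y 0, z 95 mm), stops at -0.22 and 0.22 rad. +: left end up, balls run down the right chute; -: right end up, balls run left. Top-heavy: it lies against one stop and, pressed past level, falls to the other by itself; about 0.5 N on a press pad does it. Trough 220 x 48 mm, floor z 105 when level, 26 mm front wall.
- press_left (a point): Centre of the top of the gate's left press pad: a flat wooden ear, 32 (x) x 36 (y) x 6 mm, in front of the gate's front wall, which rises 26 mm above it. At x -45, y 80, z 105 mm of the sorter when the gate is level; 17 mm higher when the left end is up, 17 mm lower when it is down.
- press_right (a point): The same for the right press pad, at y -80 mm.
- gate_weight (a point): Centre of the steel over-centre weight of the gate: a cylinder 32 mm across and 24 mm long along x, on a mast 72 mm above the pivot, in front of the gate's middle (x -49..-25); its top reaches z 183 mm. It swings 16 mm to either side with the gate.
- feed_edge (a point): Front edge of the feed tray floor, on the middle line (x 24, z 127.5 mm of the sorter). A ball whose centre is pushed past it drops about 20 mm onto the gate's middle and rolls on by itself. Tray: x 24..102 mm, 44 mm wide between rails 8 mm high; its floor falls gently (2 mm) towards the rear, where a low stop (x 98..102, 3 mm high) keeps the balls from rolling out.
- ball_front_center (a point): Centre of the front one of two equal wooden balls, 36 mm across, 25 g, one behind the other on the feed tray; centre at about x 52, z 145 mm of the sorter. The balls roll freely.
- ball_rear_center (a point): Centre of the rear ball, touching the front one, at about x 88, z 144 mm, against the low rear stop; above that the space behind it is free for a finger. Pushed forward (about 65 mm) it drives the front ball over the edge first; unless pushed over the edge it rolls back.
- ball_front: The front ball (its origin turns as it rolls; use its centre point).
- ball_rear: The rear ball (its origin turns as it rolls; use its centre point).
- bin_left (a point): Middle of the floor of the left bin, an open pocket 86 x 48 mm, walls 45 to 55 mm above it, at the foot of the left chute, which runs forward and down from the gate's left end (y 114..162 mm, walls up to z 72); axes as the sorter's.
- bin_right (a point): The same for the right bin.
- paste_pot0: Bystander: small white lidded pot, 45 mm across, 34 mm high, on the baseboard between the two bins; origin under its centre.
- tape_measure: Bystander: yellow tape measure, 61x76x66 mm, on the bench to the left of the sorter; origin under its centre.
- jar_blue_lid: Bystander: glass jar with blue lid, 64 mm across, 88 mm high, on the bench to the right of the sorter; origin under its centre.
There are look-alikes about, which are no part of the job. Leave any green or orange look-alike of the ball_front alone.

How it is judged (in metres and radians):
On the way:
1. the gate lies against the stop opposite to the one it started at, while both balls still wait on the feed tray (distance of press_left from where it was at the start of the episode above 0.025 m and (value of joint gate above 0.17 rad or value of joint gate below -0.17 rad) and x of each of ball_front_center, ball_rear_center in the frame of sorter above 0.03 m), for 0.2 s.
At the end, for the whole second after the job is handed in: The gate lies against the stop opposite to its start (within 0.05 rad), both balls rest in the bin of the chute on its lowered side (centre within 50 mm along and 30 mm across the bin's middle, less than 40 mm above its floor), and the pot, tape measure and jar are within 25 mm of where they stood (distance of press_left from where it was at the start of the episode above 0.025 m and linear speed of each of ball_front, ball_rear below 0.05 m/s and distance of each of paste_pot0, tape_measure, jar_blue_lid from where it was at the start of the episode below 0.025 m and ((value of joint gate above 0.17 rad and x of ball_front_center in the frame of bin_right between -0.05 and 0.05 m and y of ball_front_center in the frame of bin_right between -0.03 and 0.03 m and z of each of ball_front_center, ball_rear_center in the frame of bin_right below 0.04 m and x of ball_rear_center in the frame of bin_right between -0.05 and 0.05 m and y of ball_rear_center in the frame of bin_right between -0.03 and 0.03 m) or (value of joint gate below -0.17 rad and x of ball_front_center in the frame of bin_left between -0.05 and 0.05 m and y of ball_front_center in the frame of bin_left between -0.03 and 0.03 m and z of each of ball_front_center, ball_rear_center in the frame of bin_left below 0.04 m and x of ball_rear_center in the frame of bin_left between -0.05 and 0.05 m and y of ball_rear_center in the frame of bin_left between -0.03 and 0.03 m))); the robot touches nothing.
It fails at once if a ball is lifted (its centre more than about 25 mm above where it lay on the feed tray) (height (world z) of any of ball_front_center, ball_rear_center above 0.172 m).
It fails at once if a ball is squeezed or pressed with more than 10 N (contact force between the fingers and ball_front above 10 N or contact force between the fingers and ball_rear above 10 N).
It fails at once if the fingers touch or carry a ball that has left the feed tray (it is past the gate or more than 50 mm to either side of the middle) ((contact force between the fingers and ball_front above 0.3 N and (x of ball_front_center in the frame of sorter below -0.03 m or y of ball_front_center in the frame of sorter above 0.05 m or y of ball_front_center in the frame of sorter below -0.05 m)) or (contact force between the fingers and ball_rear above 0.3 N and (x of ball_rear_center in the frame of sorter below -0.03 m or y of ball_rear_center in the frame of sorter above 0.05 m or y of ball_rear_center in the frame of sorter below -0.05 m))).
It fails at once if the pot, the tape measure or the jar is moved more than 25 mm (distance of any of paste_pot0, tape_measure, jar_blue_lid from where it was at the start of the episode above 0.025 m).
It also fails if it takes over 48 s, if anything falls off the work surface, if the arm or the gripper's body presses on something with over 40 N, if the wrist force passes 120 N, or if a joint passes its speed limit or range.

## Working session

There is one attempt and no reset: what is moved stays moved. The work goes in short steps, Python scripts to look and compute and a tool call to move; the robot and the scene stay as the last step left them, time stands still between calls to the robot, and variables do not carry over. Pictures are saved under pics/ and viewed, and the job is handed in when it is done.

Besides the shell and the picture viewer there is one more tool, called after "Call:" by a JSON object that holds its "method" and its "body". jog_arm: Moves the arm, as the interface text tells. Its arguments: {"type":"object","properties":{"plan":{"type":"array","items":{"type":"array"}},"force":{"type":"number"}},"required":["plan"]}

```bash
ls; mkdir -p pics; python3 - <<'E'
from bench import *
import cv2
print(sense())
for n in ("scene","side","wrist"):
    p,d=snapshot(n); cv2.imwrite(f"pics/{n}0.png",p); print(n,camera_info(n))
    import numpy as np; np.save(f"pics/{n}0.npy",d)
E
```

```text
pics
{'time': 0.0, 'joint_pos': array([-7.02691479e+01,  7.51479670e+00,  8.53293247e+01,  1.54688361e-03,
        8.72612786e+01, -4.89241685e+00]), 'qd': array([-0.15739724,  0.02414992, -0.14692212, -0.00914176, -0.06885649,
       -0.01244831]), 'joint_efforts': array([-6.99792654e-04, -5.69409692e+01, -5.00549376e+01, -3.43606380e-04,
        1.50667765e-02, -5.98521365e-05]), 'tool_pos': array([ 249.8504747 , -544.93755396,  247.24721156]), 'tcp_rot': array([-1.79895116e+02, -1.05283861e-02,  2.46231840e+01]), 'ft_force': array([ 0.48911442, -1.15628528,  0.16346712]), 'wrist_torque': array([0.01594397, 0.01797643, 0.00519847]), 'finger_gap': 85.38498474593783}
scene {'fov_y': 42.76983124264338, 'cx': 250.6692494330823, 'cy': 192.84348442621896, 'origin': array([ -93.16988657,  909.79955227, 1163.47347778]), 'orientation': array([-135.66450925,   -0.53641911, -141.66679641])}
side {'fov_y': 57.863343770493394, 'cx': 258.1647543861243, 'cy': 189.56079178543462, 'origin': array([362.44092763, 916.66328825, 605.91732518]), 'orientation': array([-120.97280482,    0.24927222, -167.65294316])}
wrist {'fov_y': 58.28399443833651, 'cx': 258.14837081215103, 'cy': 191.83447111623514, 'origin': array([ 316.13720386, -515.06987357,  373.54751316]), 'orientation': array([ 1.63542322e+02,  7.13041512e-02, -6.53085196e+01])}
```

View pics/scene0.png

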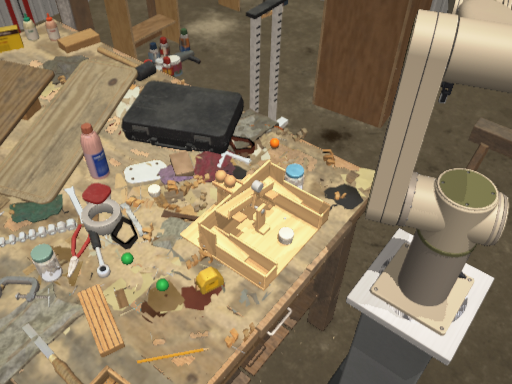

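View pics/side0.png

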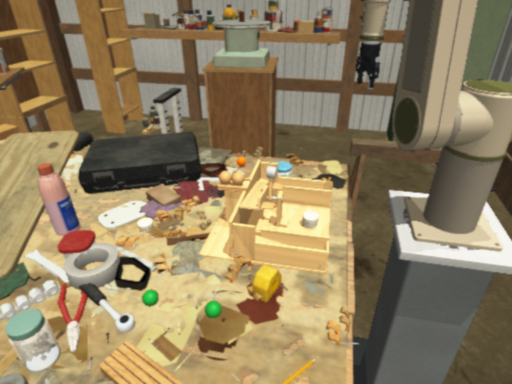

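View pics/wrist0.png

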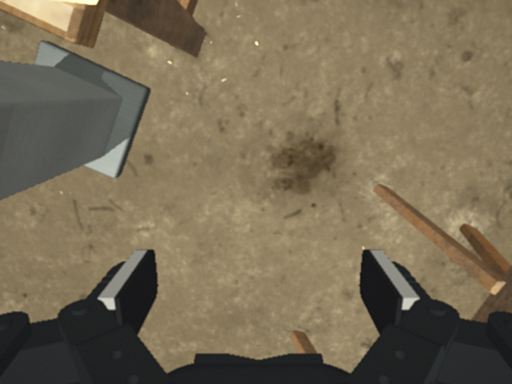

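```bash
cat > h.py <<'E'
import numpy as np, cv2
from scipy.spatial.transform import Rotation as R
def K(ci,h=384):
    f=h/2/np.tan(np.radians(ci['fov_y']/2)); return f,ci['cx'],ci['cy']
def cloud(ci,d):
    f,cx,cy=K(ci); v,u=np.mgrid[:d.shape[0],:d.shape[1]]
    P=np.stack([(u-cx)/f*d,(v-cy)/f*d,d],-1)
    return P@R.from_euler('xyz',ci['orientation'],degrees=True).as_matrix().T+ci['origin']
def proj(ci,P):
    f,cx,cy=K(ci); Rm=R.from_euler('xyz',ci['orientation'],degrees=True).as_matrix()
    q=(np.asarray(P,float)-ci['origin'])@Rm; return np.stack([cx+f*q[...,0]/q[...,2],cy+f*q[...,1]/q[...,2]],-1)
E
python3 - <<'E'
from bench import *
from h import *
for n,(a,b,c,e) in dict(scene=(170,350,130,295),side=(190,345,140,305)).items():
    p=cv2.imread(f'pics/{n}0.png')[c:e,a:b]; cv2.imwrite(f'pics/{n}0c.png',cv2.resize(p,None,fx=4,fy=3.6 if 0 else 3.6))
    d=np.load(f'pics/{n}0.npy'); W=cloud(camera_info(n),d)
    hsv=cv2.cvtColor(cv2.imread(f'pics/{n}0.png'),cv2.COLOR_BGR2HSV)
    for u,v in ([(221,177),(230,182),(287,236),(294,172),(208,278),(257,187),(274,143)] if n=='scene' else [(226,177),(238,178),(311,219),(267,280),(271,172)]):
        print(n,u,v,W[v,u].round())
E
```

```text
scene 221 177 [618. 137. 158.]
scene 230 182 [585. 135. 156.]
scene 287 236 [384. 118.  44.]
scene 294 172 [501. -83.  86.]
scene 208 278 [455. 384.  67.]
scene 257 187 [499. 117. 175.]
scene 274 143 [ 678. -218.   27.]
side 226 177 [624. 136. 154.]
side 238 178 [590. 136. 155.]
side 311 219 [389. 127.  45.]
side 267 280 [461. 392.  61.]
side 271 172 [505. 117. 173.]
```

View pics/scene0c.png

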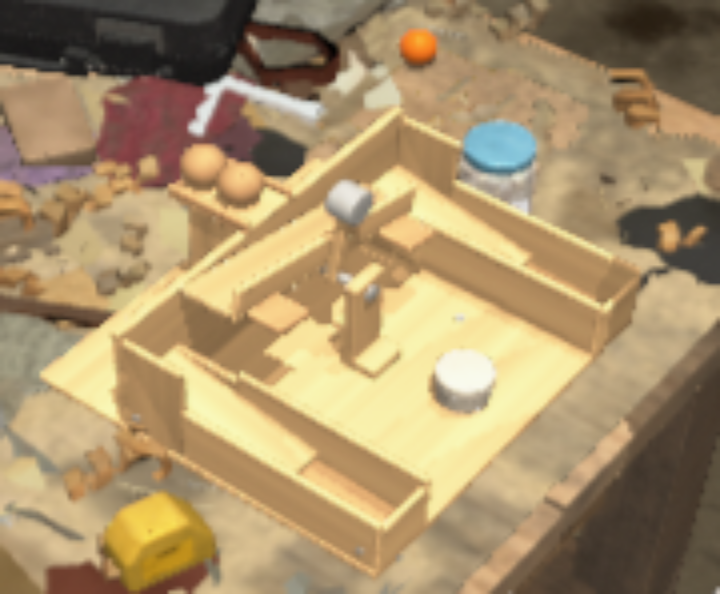

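View pics/side0c.png

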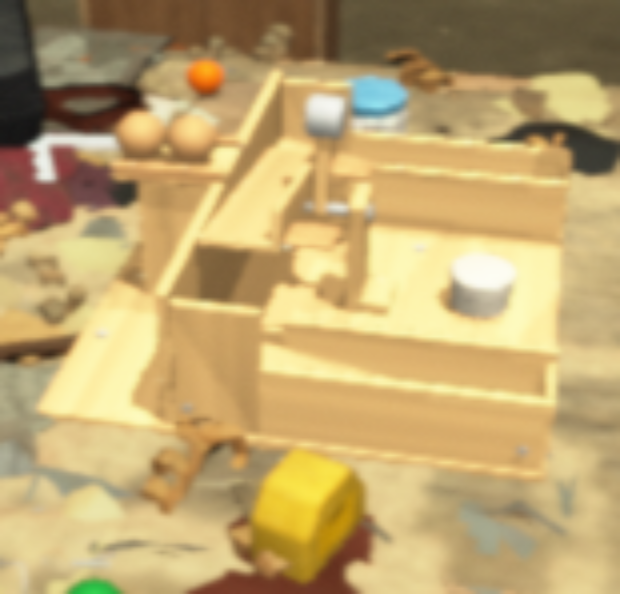

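```bash
cat > fit.py <<'E'
from bench import *
from h import *
from scipy.optimize import least_squares
obs=[('scene',(115,170,12),(40,376)),('side',(115,170,12),(40,410)),('scene',(-205,170,0),(375,577)),('side',(-205,170,0),(545,477)),
('scene',(52,0,145),(240,182)),('scene',(88,0,144),(203,164)),('side',(52,0,145),(193,136)),('side',(88,0,144),(141,134))]
off=dict(scene=(170,130),side=(190,140)); ci={n:camera_info(n) for n in off}
def S2W(p,P): return R.from_euler('z',p[2],degrees=True).apply(P)+[p[0],p[1],0]
if __name__=='__main__':
    f=lambda p:np.concatenate([proj(ci[n],S2W(p,np.array(P,float)))-[off[n][0]+(u+.5)/4-.5,off[n][1]+(v+.5)/3.6-.5] for n,P,(u,v) in obs])
    r=least_squares(f,[530,125,0],loss='soft_l1'); print(r.x.round(2)); print(f(r.x).reshape(-1,2).round(1))
    for n in off:
        d=np.load(f'pics/{n}0.npy'); W=cloud(ci[n],d).reshape(-1,3)
        L=R.from_euler('z',-r.x[2],degrees=True).apply(W-[r.x[0],r.x[1],0])
        def st(nm,x0,x1,y0,y1,z0,z1):
            m=(L[:,0]>x0)&(L[:,0]<x1)&(L[:,1]>y0)&(L[:,1]<y1)&(L[:,2]>z0)&(L[:,2]<z1)
            print(n,nm,m.sum(),np.median(L[m],0).round(1) if m.any() else '',np.ptp(L[m],0).round() if m.any() else '')
        st('padL',-60,-35,65,95,75,140); st('padR',-60,-35,-95,-65,75,140)
        st('weight',-60,-15,-40,40,150,190); st('base',-180,-80,-90,90,5,20)
        st('lwall out',-40,10,150,180,30,110); st('tray/balls',30,110,-30,30,135,175); st('back',0,24,-150,150,60,120); st('post',-80,-50,-25,25,95,115)
        st('pot',-205,-80,-80,80,25,60);st('tape',-200,100,190,330,20,90);st('jar',-200,100,-330,-170,20,100)
E
python3 fit.py
```

```text
[545.96 117.63   1.55]
[[ 0.2 -0.5]
 [-0.6 -0. ]
 [ 2.2  0.3]
 [ 0.1  1.4]
 [ 0.5 -0.4]
 [ 0.4 -0.2]
 [-0.8  0.6]
 [-0.5  0.3]]
scene padL 63 [-47.3  79.8 123.2] [25. 29. 10.]
scene padR 38 [-48.8 -78.5  89.1] [24. 28. 11.]
scene weight 114 [-42.8  -3.9 175.9] [29. 31. 36.]
scene base 1177 [-127.5   11.3   13.8] [100. 171.  14.]
scene lwall out 226 [-16.2 172.5  66.7] [50. 26. 78.]
scene tray/balls 235 [ 61.1  11.3 154.7] [70. 53. 32.]
scene back 483 [ 20.1 -30.5 103.4] [ 24. 289.  60.]
scene post 72 [-69.    7.6 108.4] [25. 36. 19.]
scene pot 225 [-153.3    3.2   45.9] [94. 52. 30.]
scene tape 607 [-74.7 258.5  47.6] [180. 139.  51.]
scene jar 410 [ -56.5 -198.7   81.4] [182.  94.  74.]
side padL 41 [-46.9  79.7 123. ] [23. 29.  7.]
side padR 24 [-46.3 -79.3  88.2] [24. 26. 11.]
side weight 120 [-41.6  -0.  172.4] [23. 27. 33.]
side base 630 [-120.5  -10.9   13.4] [100. 129.  10.]
side lwall out 492 [-13.6 171.1  68.7] [49.  7. 80.]
side tray/balls 280 [ 63.2  13.1 151.7] [71. 50. 29.]
side back 401 [ 19.2   6.3 100.9] [ 24. 292.  60.]
side post 68 [-67.7  11.6 106.6] [24. 34. 18.]
side pot 228 [-152.2    6.9   45.4] [96. 54. 24.]
side tape 865 [-68.8 267.9  46.2] [137. 140.  49.]
side jar 222 [ -56.7 -196.5   84.8] [166.  83.  71.]
```

```bash
python3 - <<'E'
import bench
print([a for a in dir(bench) if not a.startswith('__')])
print(getattr(bench,'nose_length',None))
from fit import *
p=np.array([546,117.6,1.55])
from scipy.optimize import least_squares
for n in off:
    d=np.load(f'pics/{n}0.npy'); W=cloud(ci[n],d); L=R.from_euler('z',-p[2],degrees=True).apply((W-[p[0],p[1],0]).reshape(-1,3))
    def sel(x0,x1,y0,y1,z0,z1): return L[(L[:,0]>x0)&(L[:,0]<x1)&(L[:,1]>y0)&(L[:,1]<y1)&(L[:,2]>z0)&(L[:,2]<z1)]
    q=sel(-190,10,164,180,20,60); print(n,'lwall y',len(q),np.polyfit(q[:,0],q[:,1],1).round(4),np.median(q[:,1]))
    q=sel(10,38,-150,150,112,122); print(n,'back x',len(q),np.polyfit(q[:,1],q[:,0],1).round(4),np.median(q[:,0]))
    q=sel(10,38,-100,-30,60,122); print(n,'back x',len(q),np.median(q[:,0]))
    for c in (52,88):
        q=sel(c-17,c+17,-25,35,138,175)
        f=lambda s:np.linalg.norm(q-s,axis=1)-18
        r=least_squares(f,[c,0,145],loss='soft_l1',f_scale=1); print(n,'ball',len(q),r.x.round(1))
E
```

```text
['PlanningError', 'camera_info', 'hand_in', 'nose_length', 'sense', 'snapshot']
17.0
scene lwall y 469 [-1.97000e-02  1.72418e+02] 174.28693229517876
scene back x 167 [8.30000e-03 2.14089e+01] 22.191497520722645
scene back x 106 21.914328091619353
scene ball 101 [ 52.2   3.4 146.3]
scene ball 103 [ 87.5   2.3 144.7]
side lwall y 1045 [-1.890000e-02  1.710587e+02] 172.85483925824573
side back x 96 [1.15000e-02 1.96818e+01] 20.31139353732874
side back x 75 19.184052916542008
side ball 116 [ 49.9   2.  145.6]
side ball 112 [ 85.2   1.  144.6]
```

```bash
cat > to.py <<'E'
import sys; from bench import *; from h import *
# usage: to.py x y ztip yaw
x,y,zt,yaw=map(float,sys.argv[1:5]); s=sense(); Rm=R.from_euler('xyz',s['tcp_rot'],degrees=True)
T=np.array([x,y,zt+17]); D=R.from_euler('xyz',[180,0,yaw],degrees=True)
print('t',s['time'].round(3) if hasattr(s['time'],'round') else s['time'],'tcp',s['tool_pos'].round(1),s['tcp_rot'].round(2),'F',s['ft_force'].round(2),'gap',round(s['finger_gap'],1))
print('turn',(Rm.inv()*D).as_rotvec(degrees=True).round(2),'shift m',(Rm.inv().apply(T-s['tool_pos'])/1000).round(4))
E
python3 to.py 498 200 185 0.5
```

```text
t 0.15 tcp [ 249.9 -545.   247.5] [-1.7992e+02 -1.0000e-02  2.4630e+01] F [0.41 0.69 0.62] gap 85.7
turn [-8.000e-02  1.000e-02  2.413e+01] shift m [ 0.536  -0.5738  0.0464]
```

Call:
{"method": "jog_arm", "body": {"plan": [[[0,0,2],[0.02,-0.02,0],-1],[[0,0,6],[0.05,-0.055,0],-1],[[0,0,10],[0.09,-0.095,0],-1],[[0,0,14],[0.13,-0.14,0],-1],[[0,0,18],[0.17,-0.185,0],-1],[[0,0,22],[0.21,-0.225,0],-1],[[0,0,24],[0.25,-0.27,0],-1],[[0,0,24],[0.29,-0.31,0],-1],[[0,0,24],[0.33,-0.355,0],-1],[[0,0,24],[0.37,-0.395,0],-1],[[0,0,24],[0.4,-0.425,0],-1],[[0,0,24],[0.42,-0.45,0],-1]], "force": 30}}

```text
time: 1.65
tool_pos: [444.5, 40.6, 248.1]
tcp_rot: [-180.0, 0.0, 0.7]
ft_force: [0.7, -0.2, -0.2]
finger_gap: -0.0
```

```bash
python3 to.py 498 200 185 0.5; python3 - <<'E'
from bench import *
from h import *
c=camera_info('wrist'); p,d=snapshot('wrist'); cv2.imwrite('pics/wrist1.png',p); np.save('pics/wrist1.npy',d)
import pickle; pickle.dump(c,open('pics/w1.pkl','wb'))
E
```

```text
t 1.65 tcp [444.5  40.6 248.1] [-1.7999e+02  1.0000e-02  7.1000e-01] F [ 0.7  -0.23 -0.2 ] gap -0.0
turn [-0.01  0.01  0.21] shift m [ 0.0555 -0.1587  0.0461]
```

View pics/wrist1.png

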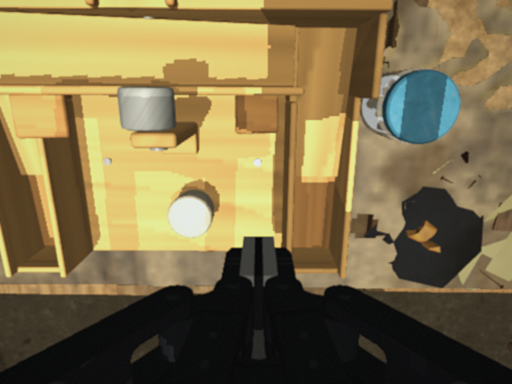

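```bash
python3 - <<'E'
from h import *
import pickle
c=pickle.load(open('pics/w1.pkl','rb')); d=np.load('pics/wrist1.npy'); W=cloud(c,d)
for nm,(u0,u1,v0,v1) in dict(padL=(16,66,97,136),padR=(237,277,97,130),fing=(245,270,239,243),rwalltop=(378,388,30,90),bintopR=(342,350,200,270),binfront=(290,345,266,272),gatewall=(180,300,87,94),gatewallL=(10,110,87,92),weight=(122,172,92,120),pot=(175,205,205,225)).items():
    q=W[v0:v1,u0:u1].reshape(-1,3); q=q[q[:,2]>-50]; print(nm,np.median(q,0).round(1),np.percentile(q,5,0).round(1),np.percentile(q,95,0).round(1))
E
```

```text
padL [497.3 197.1 122.3] [484.7 182.6 118.7] [509.7 211.1 125.8]
padR [499.3  42.4  88. ] [487.3  27.9  84.5] [511.1  56.8  91.2]
fing [456.4  41.5 240.8] [456.   36.6 239.1] [456.9  45.9 243.1]
rwalltop [542.3 -44.7 117.2] [ 5.212e+02 -8.750e+01 -5.000e-01] [564.2 -40.8 119.3]
bintopR [386.3 -43.   71.7] [324.5 -68.2   3.7] [417.  -40.7  73.4]
binfront [345.1 -20.4  62. ] [342.3 -42.6  57.9] [452.4  27.8 257.1]
gatewall [517.1  54.6 117. ] [514.8  15.7 108. ] [519.3  91.7 125.4]
gatewallL [516.1 169.5 142.8] [514.7 142.8 136.9] [517.6 194.5 148.3]
weight [508.3 102.2 179.7] [501.5  92.  172.6] [514.9 115.3 182. ]
pot [395.4 109.3  46.3] [385.7  95.7  45.3] [405.  122.8  47.4]
```

Call:
{"method": "jog_arm", "body": {"plan": [[[0,0,0],[0.01,-0.03,0],-1],[[0,0,0],[0.025,-0.07,0],-1],[[0,0,0],[0.04,-0.11,0],-1],[[0,0,0],[0.05,-0.145,0],-1],[[0,0,0],[0.053,-0.157,0.015],-1],[[0,0,0],[0.053,-0.157,0.04],-1],[[0,0,0],[0.053,-0.157,0.065],-1],[[0,0,0],[0.053,-0.157,0.08],-1],[[0,0,0],[0.053,-0.157,0.081],-1]]}}

```text
time: 2.82
tool_pos: [494.6, 195.4, 165.6]
tcp_rot: [179.9, 0.2, 0.6]
ft_force: [-0.7, 0.6, 0.0]
finger_gap: 0.1
```

```bash
python3 to.py 496 198.5 100 0.6; python3 - <<'E'
from bench import *
from h import *
p,d=snapshot('side'); cv2.imwrite('pics/side1.png',cv2.resize(p[120:320,170:370],None,fx=3,fy=3))
E
```

```text
t 2.825 tcp [494.6 195.4 165.6] [1.7995e+02 1.7000e-01 6.0000e-01] F [-0.74  0.63  0.  ] gap 0.1
turn [ 0.05  0.17 -0.  ] shift m [ 0.0016 -0.0031  0.0486]
```

View pics/side1.png

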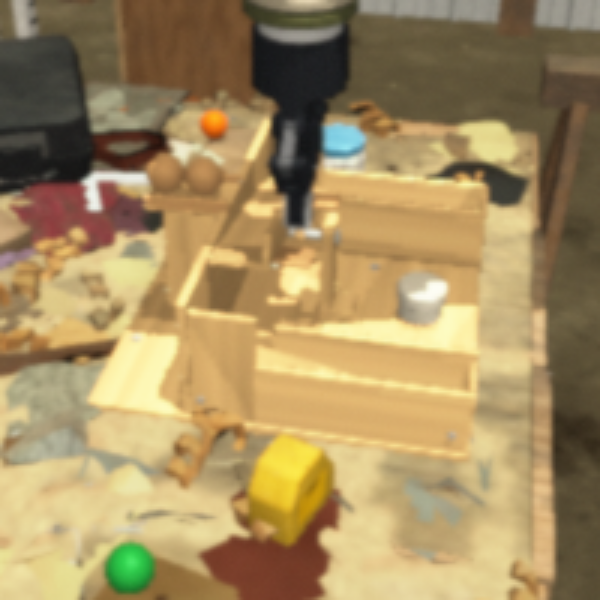

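Call:
{"method": "jog_arm", "body": {"plan": [[[0,0,0],[0.001,-0.002,0.01],-1],[[0,0,0],[0.001,-0.002,0.02],-1],[[0,0,0],[0.001,-0.002,0.024],-1],[[0,0,0],[0.001,-0.002,0.028],-1],[[0,0,0],[0.001,-0.002,0.032],-1],[[0,0,0],[0.001,-0.002,0.036],-1],[[0,0,0],[0.001,-0.002,0.04],-1],[[0,0,0],[0.001,-0.002,0.044],-1],[[0,0,0],[0.001,-0.002,0.047],-1],[[0,0,0],[0.001,-0.002,0.05],-1],[[0,0,0],[0.001,-0.002,0.05],-1]]}}

```text
time: 4.25
tool_pos: [496.4, 198.2, 117.0]
tcp_rot: [180.0, 0.0, 0.6]
ft_force: [-0.5, 0.2, -0.5]
finger_gap: -0.4
```

```bash
python3 to.py 496 198.5 100 0.6; python3 - <<'E'
from bench import *
from h import *
p,d=snapshot('side'); cv2.imwrite('pics/side2.png',cv2.resize(p[120:320,170:370],None,fx=3,fy=3))
E
```

```text
t 4.25 tcp [496.4 198.2 117. ] [1.8e+02 2.0e-02 6.3e-01] F [-0.47  0.18 -0.53] gap -0.4
turn [0.   0.02 0.03] shift m [-0.0004 -0.0003  0.    ]
```

View pics/side2.png

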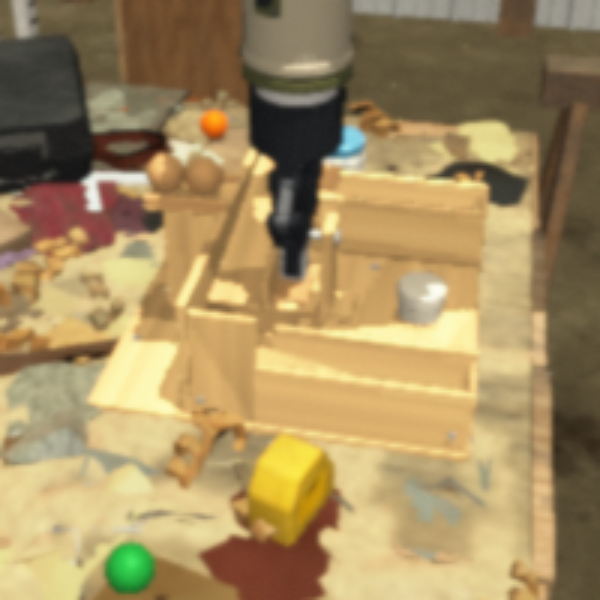

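Call:
{"method": "jog_arm", "body": {"plan": [[[0,0,0],[0,0,-0.02],-1],[[0,0,0],[0,0,-0.06],-1],[[0,0,0],[0,0,-0.1],-1],[[0,0,0],[0.02,0,-0.12],-1],[[0,0,0],[0.05,0.01,-0.13],-1],[[0,0,0],[0.09,0.03,-0.13],-1],[[0,0,0],[0.13,0.05,-0.13],-1],[[0,0,0],[0.16,0.07,-0.13],-1],[[0,0,0],[0.185,0.079,-0.13],-1],[[0,0,0],[0.185,0.079,-0.13],-1],[[0,0,0],[0.185,0.079,-0.13],-1]]}}

```text
time: 5.68
tool_pos: [682.0, 121.5, 247.1]
tcp_rot: [-180.0, 0.0, 0.6]
ft_force: [0.2, 0.2, 0.4]
finger_gap: 0.3
```

```bash
python3 to.py 672 121 139 0.6; python3 - <<'E'
from bench import *
from h import *
import pickle
c=camera_info('wrist'); pickle.dump(c,open('pics/w3.pkl','wb')); p,d=snapshot('wrist'); cv2.imwrite('pics/wrist3.png',p); np.save('pics/wrist3.npy',d)
c=camera_info('scene'); p,d=snapshot('scene'); np.save('pics/scene3.npy',d); cv2.imwrite('pics/scene3.png',cv2.resize(p[130:300,170:350],None,fx=3.3,fy=3.3))
W=cloud(c,d).reshape(-1,3)
p=np.array([543.5,120.3,0.6]); L=R.from_euler('z',-p[2],degrees=True).apply(W-[p[0],p[1],0])
for s in (80,-80):
    m=(abs(L[:,0]+45)<12)&(abs(L[:,1]-s)<14)&(L[:,2]>75)&(L[:,2]<140); print(s,m.sum(),np.median(L[m],0).round(1))
for cx in (52,88):
    q=L[(abs(L[:,0]-cx)<17)&(abs(L[:,1])<28)&(L[:,2]>138)&(L[:,2]<170)]
    from scipy.optimize import least_squares
    print(len(q),least_squares(lambda s:np.linalg.norm(q-s,axis=1)-18,[cx,0,145],loss='soft_l1').x.round(1))
E
```

```text
t 5.675 tcp [682.  121.5 247.1] [-1.7999e+02  3.0000e-02  6.3000e-01] F [0.25 0.22 0.36] gap 0.3
turn [-0.01  0.03  0.03] shift m [-0.01    0.0004  0.0911]
80 70 [-46.6  79.4  89.4]
-80 58 [-44.4 -78.8 124.4]
108 [ 54.4   1.8 146.6]
105 [ 90.1   1.3 145.4]
```

View pics/wrist3.png

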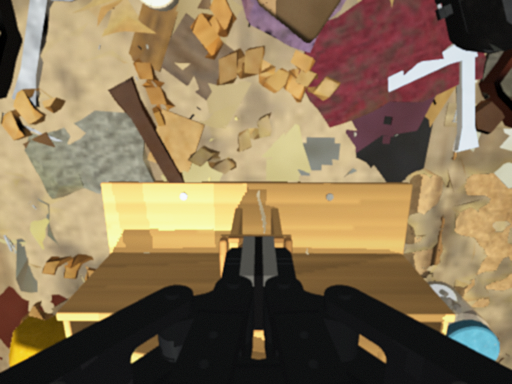

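View pics/scene3.png

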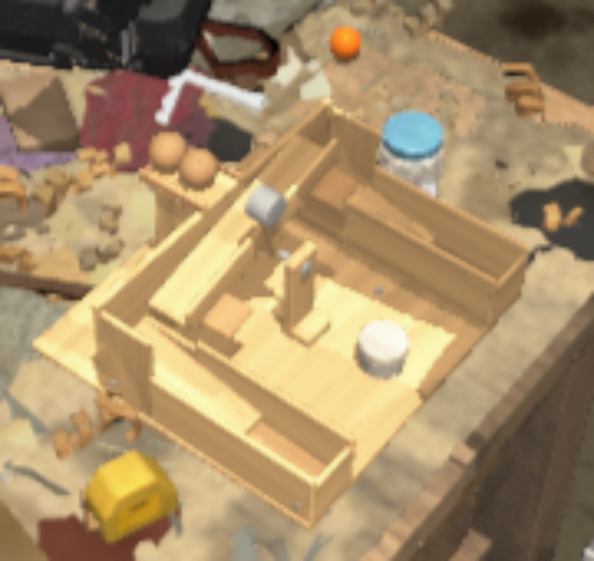

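```bash
python3 - <<'E'
from bench import *
from h import *
p,d=snapshot('side'); cv2.imwrite('pics/side3.png',p)
p,d=snapshot('scene'); cv2.imwrite('pics/scene3f.png',p)
print(proj(camera_info('scene'),[[682,121,230],[633,122,144]]),proj(camera_info('side'),[[682,121,230],[633,122,144]]))
E
```

```text
[[207.09640271 146.76234272]
 [220.57739831 175.47871172]] [[205.0890971  147.09584453]
 [224.50338912 177.58123313]]
```

View pics/side3.png

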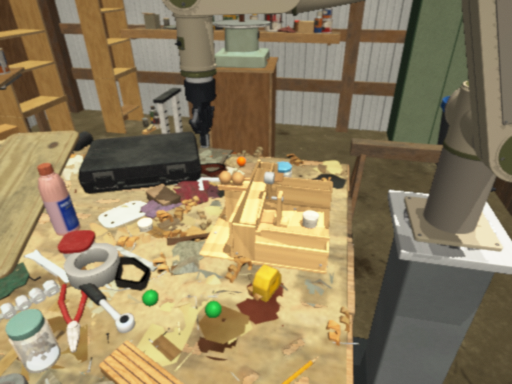

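View pics/scene3f.png

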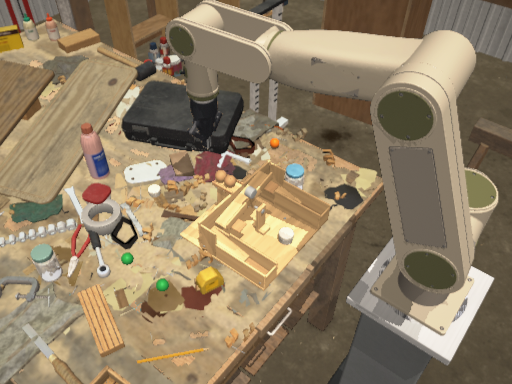

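Call:
{"method": "jog_arm", "body": {"plan": [[[0,0,0],[0,0,0.02],-1],[[0,0,0],[0,0,0.05],-1],[[0,0,0],[0,0,0.075],-1],[[0,0,0],[0,0,0.088],-1],[[0,0,0],[0,0,0.091],-1],[[0,0,0],[-0.005,0,0.091],-1],[[0,0,0],[-0.01,0,0.091],-1],[[0,0,0],[-0.014,0,0.091],-1],[[0,0,0],[-0.014,0,0.091],-1]]}}

```text
time: 7.0
tool_pos: [668.4, 121.1, 157.0]
tcp_rot: [-180.0, -0.0, 0.6]
ft_force: [-0.2, -0.3, 0.4]
finger_gap: 0.1
```

```bash
python3 to.py 594 121 139 0.6; python3 - <<'E'
from bench import *
from h import *
for n,(a,b) in dict(side=(150,130),scene=(150,110)).items():
    p,d=snapshot(n); cv2.imwrite(f'pics/{n}4.png',cv2.resize(p[b:b+100,a:a+130],None,fx=5,fy=5))
E
```

```text
t 7.0 tcp [668.4 121.1 157. ] [-1.7999e+02 -5.0000e-02  6.3000e-01] F [-0.18 -0.3   0.41] gap 0.1
turn [-0.01 -0.05  0.03] shift m [-0.0744 -0.0007  0.0009]
```

View pics/side4.png

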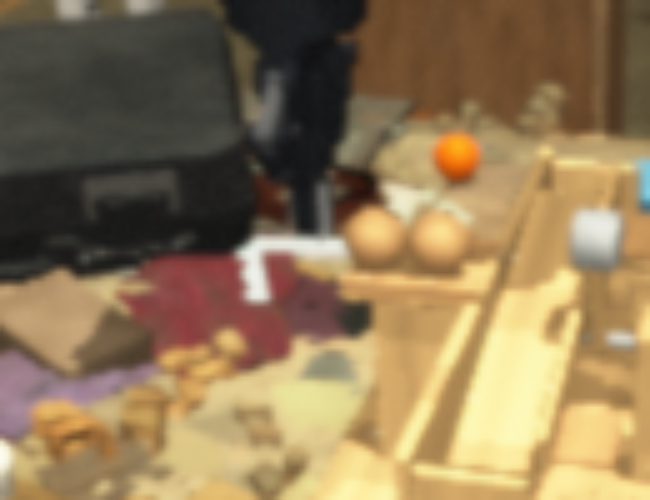

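View pics/scene4.png

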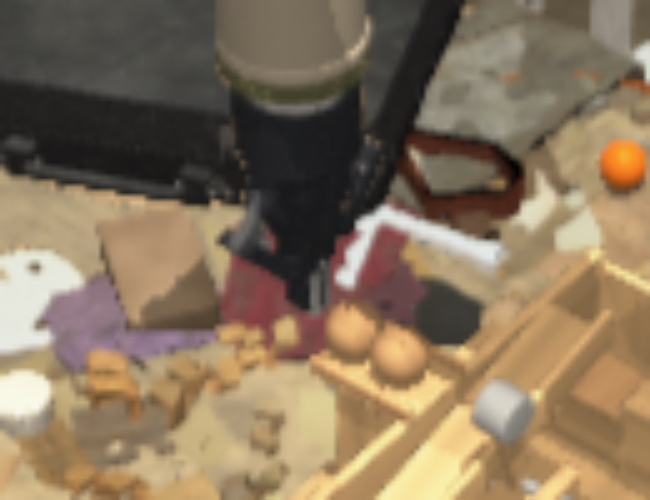

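Call:
{"method": "jog_arm", "body": {"plan": [[[0,0,0],[-0.002,0,0],-1],[[0,0,0],[-0.005,0,0],-1],[[0,0,0],[-0.009,0,0],-1],[[0,0,0],[-0.013,0,0],-1],[[0,0,0],[-0.017,0,0],-1],[[0,0,0],[-0.021,0,0],-1],[[0,0,0],[-0.025,0,0],-1],[[0,0,0],[-0.029,0,0],-1],[[0,0,0],[-0.033,0,0],-1],[[0,0,0],[-0.037,0,0],-1],[[0,0,0],[-0.041,0,0],-1],[[0,0,0],[-0.044,0,0],-1]]}}

```text
time: 8.6
tool_pos: [624.2, 120.6, 156.3]
tcp_rot: [180.0, 0.0, 0.6]
ft_force: [-0.3, 0.9, 0.3]
finger_gap: 0.0
```

```bash
python3 to.py 594 121 139 0.6; python3 - <<'E'
from bench import *
from h import *
for n,(a,b) in dict(side=(190,130),scene=(180,130)).items():
    p,d=snapshot(n); cv2.imwrite(f'pics/{n}5.png',cv2.resize(p[b:b+160,a:a+160],None,fx=3.7,fy=3.7))
E
```

```text
t 8.6 tcp [624.2 120.6 156.3] [180.     0.     0.63] F [-0.34  0.9   0.34] gap 0.0
turn [0.   0.   0.03] shift m [-0.0301 -0.0007  0.0003]
```

View pics/side5.png

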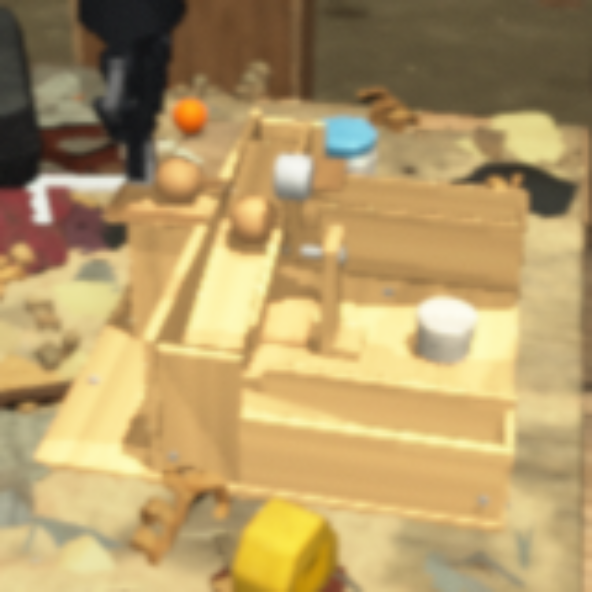

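View pics/scene5.png

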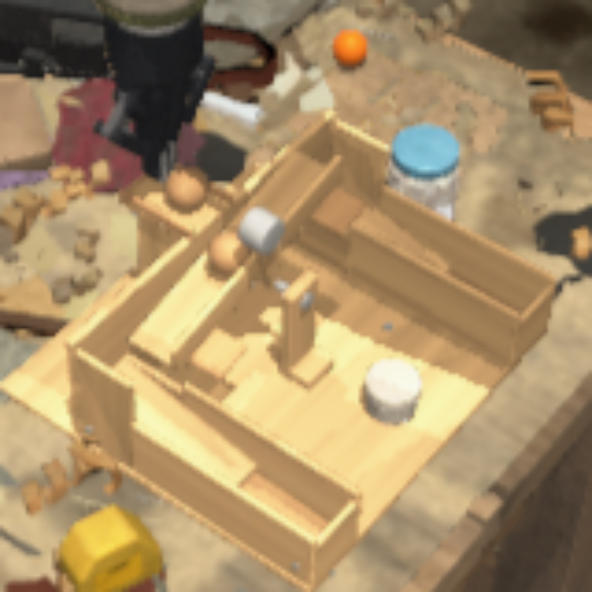

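Call:
{"method": "jog_arm", "body": {"plan": [[[0,0,0],[0,0,0],-1],[[0,0,0],[0,0,0],-1],[[0,0,0],[0,0,0],-1],[[0,0,0],[0,0,0],-1],[[0,0,0],[0,0,0],-1],[[0,0,0],[0,0,0],-1],[[0,0,0],[0,0,0],-1],[[0,0,0],[0,0,0],-1]]}}

```text
time: 9.7
tool_pos: [624.4, 120.6, 156.3]
tcp_rot: [-180.0, 0.0, 0.6]
ft_force: [-0.1, 0.4, 0.2]
finger_gap: 0.2
```

```bash
python3 - <<'E'
from bench import *
from h import *
n='scene';a,b=180,130
p,d=snapshot(n); cv2.imwrite(f'pics/{n}6.png',cv2.resize(p[b:b+160,a:a+160],None,fx=3.7,fy=3.7))
E
```

```text
(no output)
```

View pics/scene6.png

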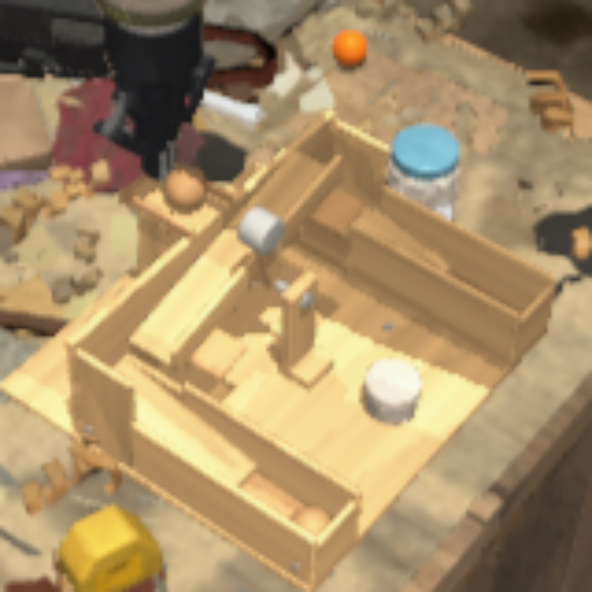

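The front ball is in the left bin, at pixel (313,518) of the crop. The rear ball rests against the finger. Next I push it off.

Call:
{"method": "jog_arm", "body": {"plan": [[[0,0,0],[-0.002,0,0],-1],[[0,0,0],[-0.005,0,0],-1],[[0,0,0],[-0.009,0,0],-1],[[0,0,0],[-0.013,0,0],-1],[[0,0,0],[-0.017,0,0],-1],[[0,0,0],[-0.021,0,0],-1],[[0,0,0],[-0.024,0,0],-1],[[0,0,0],[-0.027,0,0],-1],[[0,0,0],[-0.03,0,0],-1],[[0,0,0],[-0.032,0,0],-1],[[0,0,0],[-0.032,0,0],-1]]}}

```text
time: 11.12
tool_pos: [592.3, 120.3, 156.3]
tcp_rot: [-180.0, 0.0, 0.6]
ft_force: [-0.3, -0.1, 0.4]
finger_gap: -0.3
```

```bash
python3 to.py 594 121 139 0.6;python3 - <<'E'
from bench import *
from h import *
n='scene';a,b=180,130
p,d=snapshot(n); cv2.imwrite(f'pics/{n}7.png',cv2.resize(p[b:b+160,a:a+160],None,fx=3.7,fy=3.7))
E
```

```text
t 11.125 tcp [592.3 120.3 156.3] [-180.      0.      0.63] F [-0.3  -0.09  0.36] gap -0.3
turn [-0.    0.    0.03] shift m [ 0.0017 -0.0007  0.0003]
```

View pics/scene7.png

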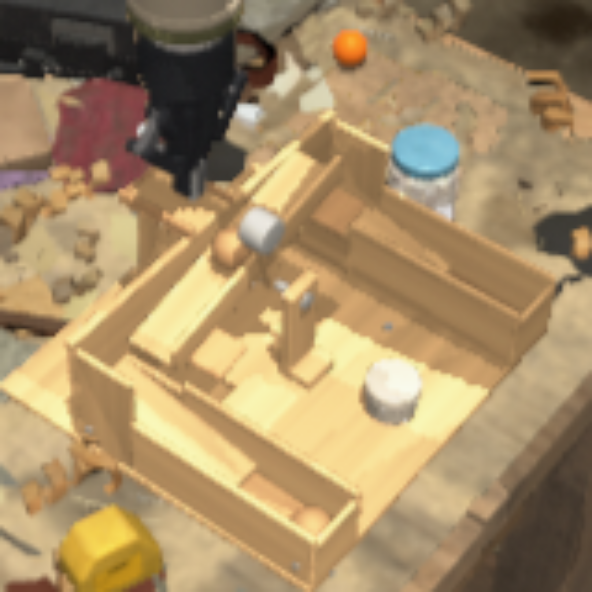

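The rear ball has dropped onto the gate, at (228,248) of the crop. I'll back the fingers off and up, and wait for it to roll.

Call:
{"method": "jog_arm", "body": {"plan": [[[0,0,0],[0.005,0,0],-1],[[0,0,0],[0.015,0,-0.01],-1],[[0,0,0],[0.03,0,-0.03],-1],[[0,0,0],[0.04,0,-0.06],-1],[[0,0,0],[0.05,0,-0.09],-1],[[0,0,0],[0.05,0,-0.11],-1],[[0,0,0],[0.05,0,-0.12],-1],[[0,0,0],[0.05,0,-0.12],-1],[[0,0,0],[0.05,0,-0.12],-1],[[0,0,0],[0.05,0,-0.12],-1],[[0,0,0],[0.05,0,-0.12],-1],[[0,0,0],[0.05,0,-0.12],-1]]}}

```text
time: 12.68
tool_pos: [642.3, 120.8, 276.0]
tcp_rot: [180.0, 0.0, 0.6]
ft_force: [-0.1, -0.2, -0.5]
finger_gap: 0.1
```

```bash
python3 to.py 594 121 139 0.6;python3 - <<'E'
from bench import *
from h import *
from scipy.optimize import least_squares
n='scene';a,b=180,130
p,d=snapshot(n); cv2.imwrite(f'pics/{n}8.png',cv2.resize(p[b:b+160,a:a+160],None,fx=3.7,fy=3.7))
W=cloud(camera_info(n),d); P=np.array([543.5,120.3,0.6]); L=R.from_euler('z',-P[2],degrees=True).apply((W-[P[0],P[1],0]).reshape(-1,3))
m=(abs(L[:,0]+45)<12)&(abs(L[:,1]-80)<14)&(L[:,2]>75)&(L[:,2]<140); print('padL',np.median(L[m],0).round(1))
d0=np.load('pics/scene0.npy')
W0=cloud(camera_info(n),d0)
for nm,(u,v) in dict(pot=(287,236),jar=(294,172),tape=(208,278)).items():
    print(nm,np.median(W0[v-2:v+3,u-2:u+3].reshape(-1,3),0).round(),np.median(W[v-2:v+3,u-2:u+3].reshape(-1,3),0).round())
E
```

```text
t 12.675 tcp [642.3 120.8 276. ] [1.8e+02 2.0e-02 6.3e-01] F [-0.14 -0.2  -0.49] gap 0.1
turn [0.   0.02 0.03] shift m [-0.0483 -0.0007  0.12  ]
padL [-44.9  80.4  89.9]
pot [383. 119.  47.] [383. 120.  47.]
jar [499. -80.  91.] [500. -81.  89.]
tape [455. 383.  66.] [456. 382.  66.]
```

View pics/scene8.png

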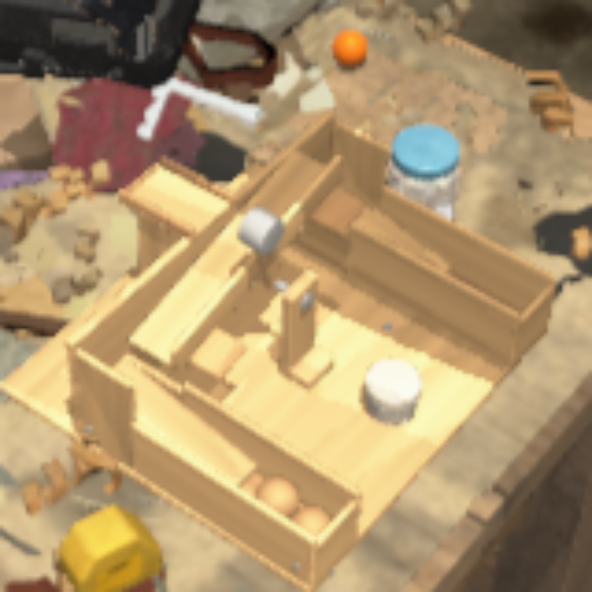

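Both balls are in the left bin, at crop pixels (278,497) and (313,520). I'll wait briefly for them to settle, then hand in.

Call:
{"method": "jog_arm", "body": {"plan": [[[0,0,0],[0,0,0],-1],[[0,0,0],[0,0,0],-1],[[0,0,0],[0,0,0],-1],[[0,0,0],[0,0,0],-1],[[0,0,0],[0,0,0],-1],[[0,0,0],[0,0,0],-1],[[0,0,0],[0,0,0],-1],[[0,0,0],[0,0,0],-1],[[0,0,0],[0,0,0],-1],[[0,0,0],[0,0,0],-1],[[0,0,0],[0,0,0],-1],[[0,0,0],[0,0,0],-1]]}}

```text
time: 14.22
tool_pos: [642.5, 120.8, 276.3]
tcp_rot: [-180.0, -0.0, 0.6]
ft_force: [0.1, 0.7, -0.4]
finger_gap: -0.2
```

```bash
python3 - <<'E'
from bench import *
from h import *
P=np.array([543.5,120.3,0.6])
from scipy.optimize import least_squares
for k in range(2):
    p,d=snapshot('scene'); W=cloud(camera_info('scene'),d); L=R.from_euler('z',-P[2],degrees=True).apply((W-[P[0],P[1],0]).reshape(-1,3)).reshape(W.shape)
    for u,v in ((180+278/3.7,130+494/3.7),(180+313/3.7,130+518/3.7)):
        u,v=int(u),int(v); q=L[v-3:v+4,u-3:u+4].reshape(-1,3); print(k,least_squares(lambda s:np.linalg.norm(q-s,axis=1)-18,q.mean(0)-[0,0,15],loss='soft_l1').x.round(1))
cv2.imwrite('pics/scene9.png',cv2.resize(p[130:290,180:340],None,fx=3.7,fy=3.7))
E
```

```text
0 [-153.2  144.5   67.9]
0 [-180.5  142.    35.4]
1 [-142.9  135.6   38.3]
1 [-181.4  141.2   35.2]
```

View pics/scene9.png

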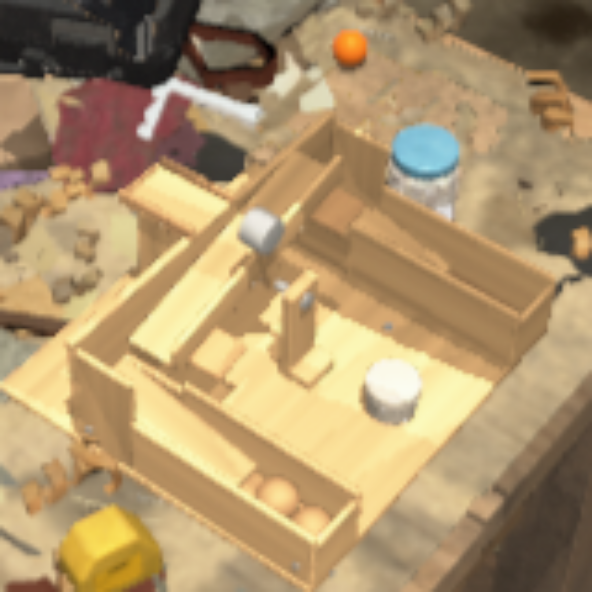

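```bash
python3 -c "
from bench import *
print(hand_in())"
```

```text
the job is handed in; nothing more can be done
None
```

I pressed the gate's raised left end down with closed fingertips, and it fell over to the other side. I then pushed the balls off the feed tray slowly from behind, one after the other. Both rolled over the gate and down the left chute into the left bin, and I handed the job in at about 14.3 s; no verdict was reported.

- **Gate:** while both balls still waited on the tray, the left pad stood at about z 89 mm (from about 123 at the start) and the right pad at about 124 (from about 89). After both balls had rolled off, the left pad was still at about 90 mm.
- **Balls:** two pictures about 1.5 s apart show both balls at the same pixels in the left bin. Fitted centres in the sorter frame are x about -181 and -143 mm, z about 35 and 38 mm.
- **Pot, tape measure and jar:** each measured within about 2 mm of where it stood at the start.
- **Robot:** the fingers ended up well clear of the sorter, and the wrist-force readings between moves stayed around 1 N or less.

One check disagreed: the first fit for one ball gave z 68 mm. I took that as a bad fit, since the repeat gave 38 mm and the ball had not moved in the picture.

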